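# Reset and restart the cookie carousel

### The arm

A 6-joint arm with a two-finger parallel gripper is mounted at the origin on the work surface. World frame = base frame: x ahead of the robot, y to its left, z up, the work surface at z = 0. Lengths are in mm, angles in degrees, forces in N, time in s.
With the tool pointing down it reaches from about 200 to 875 mm from the base axis. Payload 3.4 kg.
Tool frame: the origin (TCP) lies between the finger pads; the fingertips stand bot.finger_overhang ahead of it and the grasp point (between the pads) lies 8 mm behind it (bot.finger_overhang is the distance from the TCP to the fingertips, in mm); z points along the fingers, y is the direction in which the jaws open and shut (so a half turn about z gives the same grasp; the last joint's range is limited). The gripper opens to 94 mm and grips with 3 to 60 N. Pads are 16 mm wide; open, the fingers measure 119 mm over their backs; the gripper's body (75 mm by 177 mm) begins 78 mm behind the grasp point.
Start: joints at [-79.068, 15.808, 86.224, -0, 77.962, -6.933], TCP at [176.393, -547.311, 216.493] pointing down, gripper open.
Joint ranges: [-165.64, 165.64], [-43.16, 119.46], [12.63, 154.43], [-67.54, 247.53], [6.08, 155.33], [-154.97, 154.97]. Speed limits (degrees/s): [147.25, 147.25, 180, 180, 180, 180].

### API

Orientations are given as a 3x3 rotation matrix whose columns are the frame's x, y, z axes.
In Python, from bench import bot, ik, viewer gives the robot as it stands. Calls block until the motion is done:
- bot.move_to(position, orientation): joint-space move of the TCP to a pose.
- bot.move_l(position, ori=None, feed=150, f_stop=None): straight line of the TCP; ori=None keeps the orientation; feed is the mean speed in mm/s. With f_stop (N) it stops when the force on the tool has changed by that much, and returns True; else False.
- bot.set_joints(angles): joint-space move.
- bot.command_gripper(opening, f_grip=None): opening from 0.0 (shut) to 1.0 (fully open); f_grip is the grip in N (None keeps the last); returns when the fingers have stopped.
- bot.pause(seconds).
- ik(position, orientation): joint angles nearest the present ones, or None.
- viewer.get_image(name): name is "scene" or "top"; returns the picture (400x640x3 uint8, blue, green, red); there is no depth.
- viewer.get_calibration(name): a dict with "fx", "fy", "cx", "cy" (pixels), "R" (3x3) and "t" (3): a world point X has camera coordinates R X + t. Camera axes: x right, y down, z forward; pixel columns grow to the right and rows downward; lengths in mm; the calibration is good to about 2 mm. A picture is of the moment at which its call begins. get_calibration takes no time and is no camera call.
A pose or a line that the arm cannot do raises bot.IKError and nothing moves.
- bot.hand_in(): hands the job in, once; it reports no verdict.
Readings, each from a call of its own:
- bot.get_time(): time.
- bot.get_joint_pos(): joint angles.
- bot.get_joint_velocities(): joint speeds.
- bot.get_effort(): joint torques, N m.
- bot.get_tool_pos(): TCP position.
- bot.get_orientation(): TCP orientation.
- bot.get_contact_force(): force on the tool from outside, world axes, zero at the start.
- bot.get_ft_torque(): the same for the moment, N m.
- bot.get_width(): opening from 0.0 (shut) to 1.0 (fully open).
Only numpy, scipy, OpenCV 4.12 (cv2) and the standard library are available. Lean on these libraries where they do the work, as an engineer would, in place of code of your own. Each camera call takes 0.05 s, during which the arm holds its last target.

### The job

The jam in the baking carousel has been cleared; restart it at the sloping control box. With the fingertips press the blue reset button in past half its travel and let it spring back out, then do the same with the green start button, pressing lightly. Do not touch the black inching button or the red mushroom stop, leave the cookie, bowl and spatula lying where they are, pick nothing up, and finish with the hand clear.

Things in the scene. Friction and masses are not known exactly. Their poses are not given: they have to be found in the camera images.
- console_face (a point): centre of the sloping face of the grey control box, which is bolted to the bench: 160 mm deep, 270 mm wide, 55 mm high at the front (robot side) and 113 mm high at the back; the face rises away from the robot at 20 degrees. This point is 84 mm above the bench; its axes are the box's: x level, to the back, y level, to the left along the row of buttons, z up. Box's place and turn (up to 0.3 rad) vary
- reset_top (a point): centre of the top of the BLUE reset button: a round cap 24 mm across, standing 13 mm above the sloping face (8 mm of it above the 30 mm wide steel bezel). z of this frame points out of the face (square to it, 20 degrees off the vertical towards the front), y along the row to the left. The cap goes straight in along -z, 7 mm at most, to a hard stop
- reset (a joint): travel of the blue button, m: 0 is out, 0.007 fully in. A spring needs 1.5 N to start it, 4.1 N at 0.003 where the contact closes, 7.5 N to hold it fully in, and returns it when let go
- start_top (a point): centre of the top of the GREEN start button, same make and size as the blue one; z points out of the face. Blue, green and black change places from one box to another, 57 mm from centre to centre
- start (a joint): travel of the green button, m: as for the blue one, contact at 0.003
- inch_top (a point): centre of the top of the BLACK inching button, same make and size as the blue one; not to be touched
- inch (a joint): travel of the black button, m: 0 is out, 0.007 fully in
- stop_top (a point): centre of the top of the RED mushroom stop, at the right-hand end of the row, 63 mm from its neighbour: head 40 mm across, standing 36 mm above the face on a yellow disc 60 mm across; not to be touched
- stop (a joint): travel of the red stop, m: 0 is out, 0.006 fully in
- cookie: a folded golden cookie, 57 x 41 x 44 mm high, 12 g, loose on the bench just in front (robot side) of the box; origin under its centre
- bowl: an empty steel bowl, 124 mm across, 50 mm high, loose on the bench to the left of the box; origin under its centre
- palette: a wooden-handled kitchen spatula with a flat steel blade, 240 mm long, lying loose on the bench to the right of the box, handle towards the robot; origin on the bench, midway along
Mind the look-alikes: they are no part of the job. Of the things like the palette, leave any that is orange; of the rest the larger one is meant.

How it is judged (in metres and radians):
On the way, in this order (a step that is already met when the one before it is completed fails the run):
1. the blue reset button is pressed in (3 mm or more of its 7 mm) (value of joint reset above 0.003 m and value of joint start below 0.0015 m), for 0.1 s.
2. the blue button is let out again (value of joint reset below 0.001 m and value of joint start below 0.0015 m), for 0.1 s.
3. the green start button is pressed in (3 mm or more of its 7 mm) (value of joint start above 0.003 m and value of joint reset below 0.0015 m), for 0.1 s.
At the end, for the whole second after the job is handed in: all four buttons are out again (within 1 mm), and the cookie, the bowl and the spatula lie at rest within 10 mm of where they were (value of joint each of reset, start, inch, stop below 0.001 m and distance of each of cookie, bowl, palette from where it was at the start of the episode below 0.01 m and linear speed of each of cookie, bowl, palette below 0.02 m/s); the robot touches nothing.
It fails at once if the red stop is touched (over 1 N) (contact force between stop and anything else above 1 N).
It fails at once if the black inching button is touched (over 1 N) (contact force between inch and anything else above 1 N).
It fails at once if the fingers push on anything with over 40 N (contact force between the fingers and anything else above 40 N).
It fails at once if the cookie, the bowl or the spatula is moved or lifted by more than 10 mm (distance of any of cookie, bowl, palette from where it was at the start of the episode above 0.01 m).
It also fails if it takes over 40 s, if anything falls off the work surface, if the arm or the gripper's body presses on something with over 40 N, if the wrist force passes 120 N, or if a joint passes its speed limit or range.

## Working session

There is one attempt and no reset: what is moved stays moved. The work goes in short steps, each a Python script; the robot and the scene stay as the last script left them, time stands still between calls to the robot, and variables do not carry over. Pictures are saved under pics/ and viewed, and the job is handed in when it is done.

```bash
mkdir -p pics; ls; python3 - <<'E'
from bench import bot,viewer
import cv2
for n in("scene","top"):
    cv2.imwrite(f"pics/{n}0.png",viewer.get_image(n)); print(n,viewer.get_calibration(n))
print(bot.get_time(),bot.finger_overhang,bot.get_width(),bot.get_orientation(),bot.get_contact_force())
E
```

```text
pics
scene {'fx': 394.63818165424277, 'fy': 394.63818165424277, 'cx': 310.36228960396926, 'cy': 204.99252392684687, 'R': array([[-0.15416268,  0.98793937, -0.01447999],
       [ 0.57154602,  0.07721318, -0.81692917],
       [-0.80595845, -0.13421597, -0.5765562 ]]), 't': array([  52.75811297, -259.02089715, 1407.39329366])}
top {'fx': 475.6767490576005, 'fy': 475.6767490576005, 'cx': 315.61729646941603, 'cy': 199.7756663000058, 'R': array([[-0.0581633 , -0.99829479,  0.00495423],
       [-0.97634039,  0.05584745, -0.20890312],
       [ 0.20827022, -0.01698751, -0.97792379]]), 't': array([ 70.52814326, 599.83930187, 996.52111837])}
0.1 11.0 0.9978389526451339 [[ 9.51784665e-01  3.06766765e-01 -3.21720665e-04]
 [ 3.06766890e-01 -9.51783450e-01  1.52957155e-03]
 [ 1.63013312e-04 -1.55451600e-03 -9.99998778e-01]] [0.22549626 0.68230541 0.63073652]
```

View pics/scene0.png

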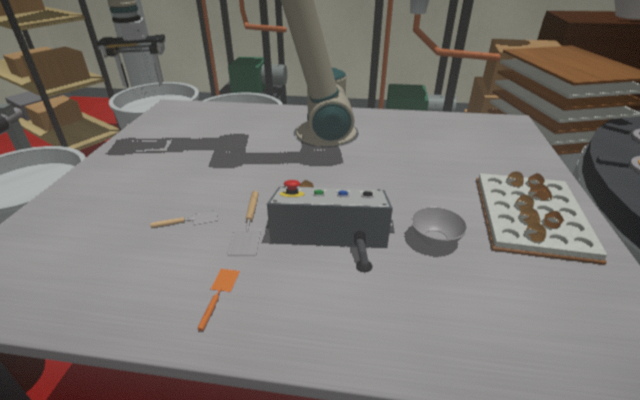

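View pics/top0.png

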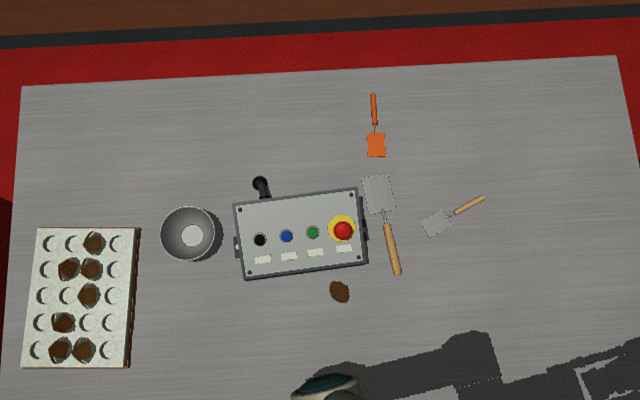

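The top view shows, left to right, black (260,240), blue (286,236), green (313,232) and the red stop (342,231). The cookie is at (339,291), the bowl at (190,233) and the spatula around (385,220). Next I get exact centroids in both views and triangulate them.

```bash
cat > h.py <<'E'
import numpy as np,cv2
from bench import viewer
C={n:viewer.get_calibration(n) for n in("scene","top")}
def ray(n,p):
    c=C[n];R=np.array(c["R"]);t=np.array(c["t"])
    d=R.T@np.array([(p[0]-c["cx"])/c["fx"],(p[1]-c["cy"])/c["fy"],1]);return -R.T@t,d/np.linalg.norm(d)
def onz(n,p,z):
    o,d=ray(n,p);return o+d*(z-o[2])/d[2]
def tri(ps,pt):
    o1,d1=ray("scene",ps);o2,d2=ray("top",pt)
    a=np.linalg.lstsq(np.c_[d1,-d2],o2-o1,rcond=None)[0]
    p,q=o1+a[0]*d1,o2+a[1]*d2;return (p+q)/2,np.linalg.norm(p-q)
def proj(n,X):
    c=C[n];v=np.array(c["R"])@X+c["t"];return np.array([c["fx"]*v[0]/v[2]+c["cx"],c["fy"]*v[1]/v[2]+c["cy"]])
E
python3 - <<'E'
from h import *
roi={"top":(228,180,375,285),"scene":(262,170,400,250)}
cent={}
for n in roi:
    im=cv2.imread(f"pics/{n}0.png");x0,y0,x1,y1=roi[n]
    s=im[y0:y1,x0:x1];h=cv2.cvtColor(s,cv2.COLOR_BGR2HSV)
    M={"blue":cv2.inRange(h,(105,110,40),(130,255,255)),"green":cv2.inRange(h,(50,90,30),(90,255,255)),
       "red":cv2.inRange(h,(0,150,80),(8,255,255))|cv2.inRange(h,(172,150,80),(180,255,255)),
       "yellow":cv2.inRange(h,(20,150,100),(35,255,255)),"black":cv2.inRange(h,(0,0,0),(180,255,38))}
    for k,m in M.items():
        N,_,st,ce=cv2.connectedComponentsWithStats(m)
        for i in range(1,N):
            if st[i,4]>8:
                print(n,k,ce[i].round(2)+[x0,y0],st[i].tolist())
                if k in("blue","green","red"): cent[n,k]=ce[i]+[x0,y0]
    cv2.imwrite(f"pics/{n}_z.png",cv2.resize(s,None,fx=5,fy=5,interpolation=cv2.INTER_CUBIC))
for k in("blue","green"): print(k,tri(cent["scene",k],cent["top",k]),onz("top",cent["top",k],96))
E
```

```text
top blue [285.81 236.01] [53, 51, 11, 11, 96]
top green [312.38 232.5 ] [79, 48, 11, 10, 90]
top red [342.44 230.12] [106, 42, 18, 17, 245]
top yellow [339.19 224.81] [100, 35, 27, 27, 258]
top black [260.99 187.1 ] [25, 0, 18, 19, 125]
top black [363.46 223.11] [134, 39, 4, 9, 28]
top black [364.73 236.15] [135, 52, 4, 9, 26]
top black [259.4  239.73] [27, 55, 10, 10, 82]
top black [278.5  275.42] [45, 95, 12, 2, 12]
top black [263.5  277.67] [30, 97, 12, 2, 12]
scene blue [342.71 192.5 ] [77, 21, 8, 4, 28]
scene green [318.29 191.71] [53, 20, 8, 4, 24]
scene red [291.92 183.24] [23, 11, 15, 6, 66]
scene yellow [292.17 194.11] [19, 23, 22, 3, 35]
blue (array([521.36282331, 104.92845782,  93.22882613]), np.float64(1.339175478275753)) [521.0367838 104.1219879  96.       ]
green (array([525.59461687,  48.07610314,  93.27361729]), np.float64(1.3603363303636362)) [525.29261711  47.41872649  96.        ]
```

View pics/top_z.png

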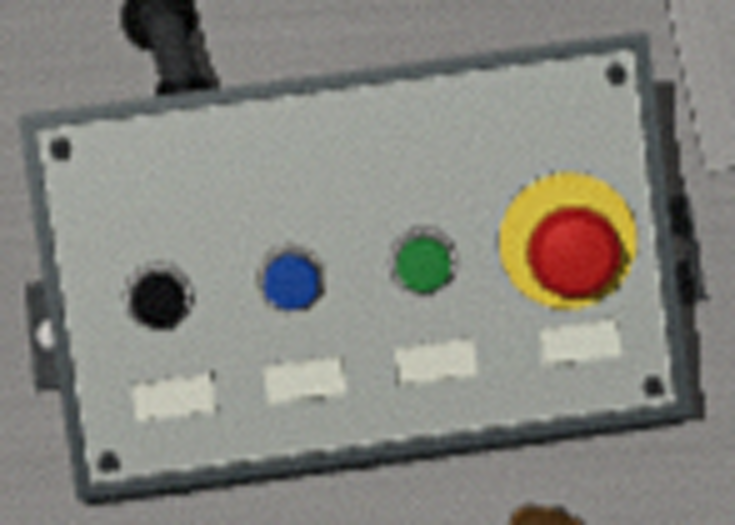

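View pics/scene_z.png

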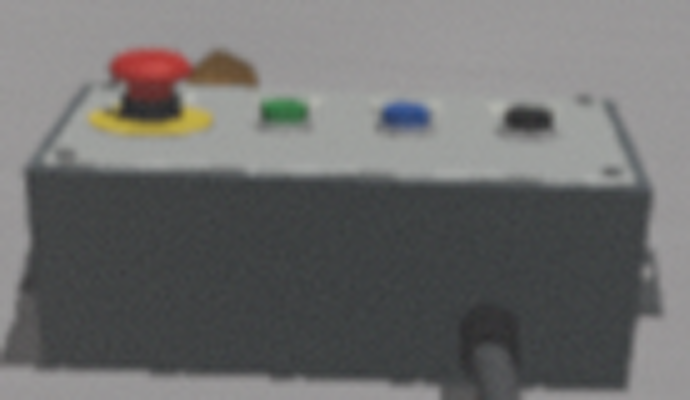

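Cap spacing comes out at 57 mm, as specified. Before moving I check the height and yaw against the face screws, using the plane at z≈84, and the row fit including black.

```bash
cat >> h.py <<'E'
blue=onz("top",(285.81,236.01),94);green=onz("top",(312.38,232.5),94);black=onz("top",(259.4,239.73),94)
yb=(black-green);yb[2]=0;yb/=np.linalg.norm(yb)
xb=np.cross(yb,[0,0,1]);a=np.radians(20)
n=-np.sin(a)*xb+np.cos(a)*np.array([0,0,1])
Z=-n;Y=-yb;X=np.cross(Y,Z);ORI=np.c_[X,Y,Z]
E
python3 - <<'E'
from h import *
from bench import bot,ik
sc=[np.array(p)/5+[228,180] for p in((60,148),(617,73),(108,461),(653,385))]
zz=[84+r*np.sin(a) for r in(73,73,-73,-73)]
S=[onz("top",p,z) for p,z in zip(sc,zz)];f=np.mean(S,0)
print("screws",np.round(S,1),"face",f, "size",np.linalg.norm(S[0]-S[1]),np.linalg.norm(S[0]-S[2]))
print("yaw row",np.degrees(np.arctan2(-yb[0],yb[1])),"yaw screws",[np.degrees(np.arctan2(-(S[i]-S[i+1])[0],(S[i]-S[i+1])[1])) for i in(0,2)])
for k,b in(("blue",blue),("green",green),("black",black)):
    sx=(b-f)@xb; s=(sx+13*np.sin(a))/np.cos(a)
    print(k,b,"box xy",sx,(b-f)@yb,"expected z",84+s*np.sin(a)+13*np.cos(a))
print(np.linalg.norm(blue-green),np.linalg.norm(blue-black))
for b in(blue,green):
  for h in(120,30,0,-7): print(ik(b+n*(h+bot.finger_overhang),ORI))
E
```

```text
screws [[581.1 197.8 109. ]
 [600.1 -40.3 109. ]
 [451.9 187.8  59. ]
 [471.  -50.4  59. ]] face [526.00735081  73.70513389  84.        ] size 238.84853030092896 138.83277061194346
yaw row 4.537457493450725 yaw screws [np.float64(4.566074465338139), np.float64(4.581580722201264)]
blue [521.31468275 104.22747446  94.        ] box xy -2.2633130295364325 30.79791911190157 expected z 97.01053246860873
green [525.57753012  47.40120919  94.        ] box xy -2.509398617235791 -26.187480202705302 expected z 96.92096463960426
black [516.60027967 160.52245067  94.        ] box xy -2.5093986172357896 87.28941744651509 expected z 96.92096463960426
56.985930659783655 56.49203432525789
[  3.44260727  -2.48669162 111.20592193   0.47988955  51.28511241
  88.67101368]
[  3.53060693   5.30952423 116.76830448   0.56024095  37.92634251
  88.6119343 ]
[  3.55687427   8.29129097 118.22583917   0.60782971  33.48705031
  88.57160048]
[  3.56280703   9.0114723  118.53529189   0.62112441  32.45742467
  88.56001305]
[ -5.87441174  -3.03053571 111.70633704   4.51651589  51.71468761
  77.40159118]
[ -5.02920581   4.85354157 117.30264972   5.27173607  38.2183045
  76.85427719]
[ -4.77733093   7.8697698  118.77083697   5.72094505  33.73458216
  76.47544971]
[ -4.72046756   8.59831789 119.08266372   5.84656313  32.69493637
  76.36636314]
```

Everything agrees: yaw is 4.5° from both the row and the screws, and the cap-top height is 93–97 mm by both methods. Now the press on blue, with the gripper closed and moving along the face normal.

```bash
cat >> h.py <<'E'
def press(b):
    from bench import bot
    oh=bot.finger_overhang
    T=lambda h:b+n*(h+oh)
    H=lambda:float((bot.get_tool_pos()-b)@n-oh)
    bot.move_l(T(20),ORI,feed=100); bot.pause(.3)
    f0=np.array(bot.get_contact_force())
    hit=bot.move_l(T(-6),feed=12,f_stop=1.2)
    h0=H();print("touch",hit,"h",h0,"F",(np.array(bot.get_contact_force())-f0)@n)
    if not hit: bot.move_l(T(20),feed=60);return
    # go on in steps to about 5.5 N along the normal
    h=h0
    for i in range(8):
        bot.move_l(T(h-1),feed=10,f_stop=8); bot.pause(.1); h-=1
        F=(np.array(bot.get_contact_force())-f0)@n
        print("h",H(),"F",F)
        if F>5.3 or h0-h>6: break
    bot.pause(.3);print("held F",(np.array(bot.get_contact_force())-f0)@n,"pos err",((bot.get_tool_pos()-T(h))).round(2))
    bot.move_l(T(20),feed=60);bot.pause(.3)
    print("out F",(np.array(bot.get_contact_force())-f0)@n,"t",bot.get_time())
E
python3 - <<'E'
from h import *
from bench import bot
bot.command_gripper(0.0,5)
oh=bot.finger_overhang
bot.move_to(blue+n*(130+oh),ORI)
bot.move_l(blue+n*(30+oh),ORI,feed=120)
print(bot.get_time(),bot.get_tool_pos(),bot.get_width())
cv2.imwrite("pics/s1.png",viewer.get_image("scene"));cv2.imwrite("pics/t1.png",viewer.get_image("top"))
a=cv2.imread("pics/s1.png")[110:260,230:430];b=cv2.imread("pics/t1.png")[150:300,200:400]
cv2.imwrite("pics/st1.png",cv2.resize(np.hstack([a,b]),None,fx=2,fy=2,interpolation=cv2.INTER_CUBIC))
E
```

```text
5.025 [507.72906507 103.07258679 133.05088846] 0.0068830548260400476
```

View pics/st1.png

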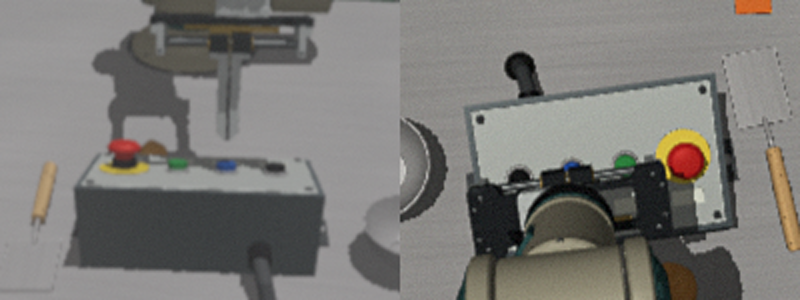

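The shut fingertips hang directly over the blue button: the tip is at about (227,138) in the left panel and blue is at (227,166). The body is well above the red stop. I'll press now.

```bash
python3 - <<'E'
from h import *
press(blue)
E
```

```text
touch True h 1.8660117314914952 F 1.947248995056649
h 0.9285620261996126 F 3.1650091170007246
h -0.0912740082262058 F 3.433274008530233
h -1.1062435552708454 F 4.6404421119852275
h -2.0922387841184538 F 5.966723789517717
held F 4.919969074572208 pos err [-0.01  0.    0.02]
out F 0.024462946731834793 t 9.625
```

Blue went in about 4 mm or more (about 5 N held, contact closes at 4.1 N) and the force fell back to 0 on release. Contact height puts the top at z≈96, as predicted. Green next.

```bash
python3 - <<'E'
from h import *
from bench import bot
oh=bot.finger_overhang
bot.move_l(blue+n*(45+oh),ORI,feed=120)
cv2.imwrite("pics/s2.png",viewer.get_image("scene"))
bot.move_l(green+n*(45+oh),ORI,feed=120)
press(green)
bot.move_l(green+n*(130+oh),feed=150)
bot.move_to([330,-250,300],ORI)
bot.pause(.5)
print(bot.get_time(),bot.get_tool_pos(),bot.get_contact_force())
a=viewer.get_image("scene");b=viewer.get_image("top");cv2.imwrite("pics/s3.png",a);cv2.imwrite("pics/t3.png",b)
cv2.imwrite("pics/st3.png",np.vstack([np.hstack([cv2.imread(f"pics/{f}.png")[160:300,220:480],cv2.imread(f"pics/{g}.png")[160:300,160:420]]) for f,g in(("scene0","top0"),("s3","t3"))]))
E
```

```text
touch True h 1.868252923212701 F 2.155256644915692
h 0.9218877939805576 F 2.0097007863445997
h -0.10099836193691836 F 3.35019081436107
h -1.082400160768966 F 3.1550865165743636
h -2.0975789712026174 F 4.133888470417529
h -3.026902533096175 F 4.518601538882109
h -3.963207013564629 F 5.987098074411083
held F 6.508499340106984 pos err [-0.03  0.    0.17]
out F -1.5343156093211243 t 16.0417
18.7 [ 330.15891988 -249.77775395  300.00898806] [-0.6967982  -0.18417588  0.06512707]
```

View pics/st3.png

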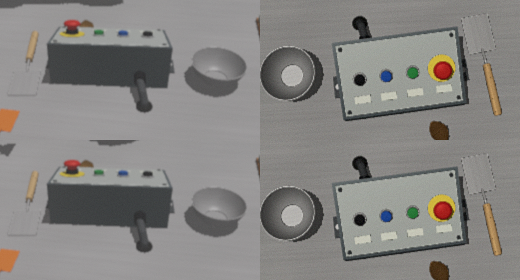

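In both views the before (upper) and after (lower) pictures match: all four buttons are out, and the cookie, bowl and spatula are in place. I check that with numbers, then hand in.

```bash
python3 - <<'E'
from h import *
a=cv2.imread("pics/top0.png");b=cv2.imread("pics/t3.png")
for k,(x0,y0,x1,y1) in {"bowl":(155,200,228,268),"cookie":(322,275,358,308),"spatula":(358,170,405,280),"buttons":(245,210,360,250)}.items():
    f=lambda i:np.float32(cv2.cvtColor(i[y0:y1,x0:x1],cv2.COLOR_BGR2GRAY))
    print(k,np.round(cv2.phaseCorrelate(f(a),f(b))[0],2),"px shift (1px~2mm)")
from bench import bot
bot.hand_in()
E
```

```text
bowl [0.52 0.01] px shift (1px~2mm)
cookie [-0.01 -0.1 ] px shift (1px~2mm)
spatula [-0.03 -0.02] px shift (1px~2mm)
buttons [0.01 0.05] px shift (1px~2mm)
the job is handed in; nothing more can be done
```

I pressed the blue reset button, let it spring back, then did the same with the green start button, and handed the job in at about 19 s of the 40 s allowed. I used the closed fingertips square to the sloping face and stayed clear of the black and red buttons. No verdict is reported.

| Button | Travel after contact | Force held | After release |
|---|---|---|---|
| Blue | about 4 mm | about 5 N | 0 N |
| Green | about 5.8 mm | about 6.5 N | −1.5 N |

- **Travel:** I worked it out from the fingertip position after contact and the force, since the buttons' own travel can't be read.
- **Force noise:** The force readings vary by about 1 N. I take green's −1.5 N after release as drift, because the hand was already off the button. With the hand clear, no force component was above 0.7 N.
- **Green press:** It went deeper than I had aimed for, because the readings were running low, but stayed well under the 40 N limit.
- **Objects:** The before and after top pictures show no shift of the buttons, cookie or spatula above 0.1 pixel. The bowl read 0.5 pixel (about 1 mm); the hand never went near it, so I put that down to changed shadow or noise.

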